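# Load a round blank into a V-groove cut-off board and clamp it

### The job

Load the round beech blank for sawing: with the fingertips on top of it, roll it across the plywood board until it drops into the V-groove, then push it along the groove from its near end until its far end butts against the steel stop plate, and press the red handle of the toggle clamp all the way down so that the rubber pad bears on the blank. Work only by pushing: do not grip or lift the blank, and leave the other things on the bench where they are.

Things in the scene. Friction and masses are not known exactly. Their poses are not given: they have to be found in the camera images.
- board: Fixed plywood cut-off board, 135 mm along its x (-67.5 to +67.5), 300 mm along y, flat deck 36 mm high. Origin: on the bench under the middle of the groove. x runs along the groove, away from the robot; the +y side (left) is the empty deck where the blank starts, the -y side carries the toggle clamp.
- groove (a point): Middle of the seated blank's axis line: 48.3 mm above the bench (on the deck the axis is 7.7 mm higher). The groove is a 90-degree V along the board's x at its y = 0, 32 mm wide at the deck, 16 mm deep, open at the near end. Axes as the board's.
- stop (a point): Middle of the stop face: a steel plate on the board's far end, 70 mm wide (across the groove only), 30 mm above the deck. The point lies 67.5 mm beyond groove along the board's x, at the height of the seated blank's axis. Axes as the board's.
- blank: Loose solid cylinder of light brown beech, 40 mm in diameter, 160 mm long, about 0.15 kg; dark saw line round it 25 mm from its near end. Origin at its middle, on its axis; x is the axis, away from the robot; the frame turns about x as it rolls. It rolls without slipping and stops within some mm of a slow push. A fingertip pressed on its top travels twice as far as the blank.
- blank_mid (a point): The middle of the blank, on its axis (same frame as the blank). At the start 50 to 100 mm from the groove's centre line, roughly parallel to it, 56 mm above the bench (top at 76 mm). Seated against the stop it is 80 mm short of the stop face and the saw line lies at the board's near edge.
- blank_near_end (a point): Centre of the blank's end face nearer the robot, 80 mm from its middle. It projects beyond the board's near edge: by 37 to 57 mm at the start, by 25 mm when seated against the stop.
- clamp_bar: The toggle clamp's steel bar with a rubber pad (17 mm across) at its end. Origin on its hinge at board x = +10, y = -70, z = 88 mm. At the start it stands upright, its top 165 mm above the bench; it comes down across the groove on to the blank as the handle goes down.
- clamp_handle (a joint): Handle angle in rad: 0 = open (leaning 30 degrees from upright, away from the groove), 1.05 = clamped (level, pointing to the board's -y); travel ends at 1.08. It stays where it is left; its hinge is stiff, so that moving it takes about 4 to 6 N at the grip, and it grips the blank by that stiffness: press it home with some 10 to 15 N. The bar turns 1.58 times as far as the handle.
- handle_pivot (a point): The handle's hinge axis (along the board's x), at board x = +10, y = -100 mm, 74 mm above the bench. Fixed to the board.
- handle_grip (a point): On the centre line of the red handle, 80 mm from its hinge; moves with it. The grip is a round bar, 17 mm in diameter, from 40 to 96 mm from the hinge. At the start this point is at board y = -140 mm, 143 mm above the bench; clamped it is at y = -180 mm, 74 mm above the bench.
- hammer: Bystander: a hammer with a steel head and a wooden handle, 100 x 276 x 30 mm; leave it alone. Origin at the centre of its underside.
- bit_case: Bystander: a closed dark blue bit case, 116 x 170 x 40 mm; leave it alone. Origin at the centre of its underside.
- spanner: Bystander: a steel open-ended spanner, 198 mm long; leave it alone. Origin at the centre of its underside.
- pencil: Bystander: a red pencil, 184 mm long; leave it alone. Origin at the centre of its underside.
- glue_bottle: Bystander: a white glue bottle with a red nozzle, 197 mm tall; leave it alone. Origin at the centre of its underside.
- tape_measure: Bystander: a yellow tape measure, 66 mm tall; leave it alone. Origin at the centre of its underside.
- multitool: Bystander: a black and orange power tool with a saw blade, 321 mm long; leave it alone. Origin at the centre of its underside.

How it is judged:
By the outcome, as a careful person would: the job done as asked, in the order asked, and still so for the second after the job is handed in, with the robot touching nothing.
It also fails if it takes over 72 s, if anything falls off the work surface, if the arm or the gripper's body presses on something with over 40 N, if the wrist force passes 120 N, or if a joint passes its speed limit or range.

### The arm

A 6-joint arm with a two-finger parallel gripper is mounted at the origin on the work surface; the furniture and walls round the work are solid. World frame = base frame: x ahead of the robot, y to its left, z up, the work surface at z = 0. Lengths are in m, angles in rad, forces in N, time in s.
With the tool pointing down it reaches from about 0.35 to 0.975 m from the base axis. Payload 17.4 kg.
Tool frame: the origin (TCP) lies midway between the tips of the shut fingers; the grasp point (between the pads) lies ctrl.hold_point_z behind it (ctrl.hold_point_z is the distance from the TCP to the grasp point, in m); z points along the fingers, y is the line along which they close (so a half turn about z gives the same grasp; the last joint's range is limited). The gripper opens to 85 mm and grips with 20 to 120 N. Pads are 22 mm wide; open, the fingers measure 114 mm over their backs; the gripper's body (76 mm by 85 mm) begins 54 mm behind the grasp point. The pads swing forward as they close: fully open they stand 13 mm farther back than shut.
Start: joints at [-1.294, 0.116, 1.442, -0, 1.584, -0.038], TCP at [0.209, -0.642, 0.231] pointing down, gripper open.
Joint ranges: [-2.83, 2.83], [-0.83, 2.19], [0.07, 2.5], [-1.14, 4.28], [0.01, 3], [-2.97, 2.97]. Speed limits (rad/s): [1.89, 1.89, 2.22, 3.14, 3.14, 3.14].

### API

Orientations are given as a 3x3 rotation matrix whose columns are the frame's x, y, z axes.
In Python, from rig import ctrl, imaging, order gives the robot as it stands.
- The arm moves only by the tool arm_command, never from a script. Its argument "deltas" is text: rows parted by semicolons, each of 7 numbers parted by spaces: the opening, from 0 (shut) to 1 (fully open), then the shift along the tool's x, y, z in mm, then the turn, a rotation vector about the tool's x, y, z in rad. In form: grip dx dy dz ax ay az; .... A call has 1 to 5 rows; each row is the pose to reach, as a shift and turn from the pose commanded when the call began, along the tool's axes at that moment; what a row does not reach only later rows make up. A row lasts 1/12 s, in which the tool goes at most 41.7 mm and 7.16 degrees, less where a joint would pass 70% of its speed; a pose out of reach is approached as far as the arm can. A call with a gripper value outside its range is refused whole. The fingers move at their own pace and stop on an object; "force" is the grip in N (left out, the last holds). Time passes only in rows, so rows that repeat a pose let the fingers close. It gives the time, the measured TCP pose, the force, the opening and the grip force at its end, in the units of the state.
- ctrl.observe(): the state, without advancing time (a new reading comes with each control period).
- imaging.capture(name): name is "scene" or "top"; returns the picture (420x560x3 uint8, red, green, blue); there is no depth.
- imaging.camera_info(name): a dict with "vertical_fov" (degrees; the focal length in pixels is half the picture's height over the tangent of half this angle, whatever the lens; pixels are square), "cx", "cy" (the principal point, pixels), "R" (3x3) and "t" (3): a world point X has camera coordinates R X + t. Camera axes: x right, y down, z forward; pixel columns grow to the right and rows downward; lengths in m; the calibration is good to about 2 mm. A picture is of the moment at which its call begins. camera_info takes no time and is no camera call.
- order.finish_job(): hands the job in; it is judged then, once.
Trained networks look in the newest picture that a camera, given by its name, has taken for a name from the list of things; names that differ only in an ending like _2 or _b are one class to them, and where a whole thing is asked for, a point or a joint stands for the part that bears it (a point fixed in the world has none). Each returns a list of dicts, best first, with "score" (0 to 1); they miss things now and then, are a little off and sometimes report something else, mostly with a low value. They report only what shows in the picture. A call takes as long as a camera call.
- imaging.find_in(camera, thing): "position" ([column, row] as shares, 0 to 1, of the picture: columns of its width, rows of its height, amid what is visible of it).
- imaging.trace(camera, thing): "region" (420x560 bool, what is visible of it) and "position" ([column, row] as shares, 0 to 1, of the picture: columns of its width, rows of its height, amid what is visible of it).
The state is a dict: "time_s": time; "qpos": joint angles; "dq": joint speeds; "tau": joint torques, N m; "position": TCP position; "tcp_rot": TCP orientation; "force": force on the tool from outside, world axes, zero at the start; "moment": the same for the moment, N m; "width": opening from 0.0 (shut) to 1.0 (fully open); "gripper_force": force on a finger pad.
Only numpy, scipy, OpenCV 4.12 (cv2) and the standard library are available. Lean on these libraries where they do the work, as an engineer would, in place of code of your own. Each camera call takes 0.05 s, during which the arm holds its last target. There are 200 camera calls.

## Working session

There is one attempt and no reset: what is moved stays moved. The work goes in short steps, Python scripts to look and compute and a tool call to move; the robot and the scene stay as the last step left them, time stands still between calls to the robot, and variables do not carry over. Pictures are saved under pics/ and viewed, at most 10 in all, crops included, and the job is handed in when it is done.

Besides the shell and the picture viewer there is one more tool, called after "Request:" by a JSON object that holds its "op" and its "data", one argument or row to a line. arm_command: Moves the arm, as the interface text tells. Its arguments: {"type":"object","properties":{"deltas":{"type":"string"},"force":{"type":"number"}},"required":["deltas"]}

```bash
mkdir -p pics; ls
python3 - <<'E'
from rig import ctrl, imaging
import cv2,numpy as np
np.set_printoptions(precision=4,suppress=True)
print(ctrl.observe()); print(ctrl.hold_point_z)
ims=[]
for n in("scene","top"):
    im=imaging.capture(n);print(n,imaging.camera_info(n))
    cv2.imwrite(f"pics/{n}0.png",im[...,::-1])
    for t in("board","blank","blank_near_end","clamp_handle","clamp_bar","handle_grip","handle_pivot","groove","stop"):
        try:
            for d in imaging.find_in(n,t)[:2]: print(t,round(d["score"],2),np.array(d["position"])*[560,420])
        except Exception as e: print(t,e)
E
```

```text
pics
{'time_s': 0.0, 'qpos': array([-1.2938,  0.1165,  1.4423, -0.    ,  1.584 , -0.0378]), 'dq': array([ 0.0001,  0.0001,  0.0003,  0.0007,  0.0004, -0.0001]), 'tau': array([ -0.0003, -73.1994, -63.2486,   0.    ,   0.0064,  -0.    ]), 'position': array([ 0.2089, -0.6417,  0.2306]), 'tcp_rot': array([[ 0.9508,  0.3097, -0.0003],
       [ 0.3097, -0.9508,  0.0011],
       [ 0.    , -0.0011, -1.    ]]), 'force': array([ 0.2918,  0.1302, -0.6078]), 'moment': array([-0.0096,  0.021 , -0.0099]), 'gripper_force': 0.0, 'width': 1.0011400931305308}
0.0187
scene {'vertical_fov': 45.2836117845225, 'cx': 270.4017034498874, 'cy': 213.7795597861722, 'R': array([[-0.6811, -0.7322, -0.0078],
       [-0.2949,  0.284 , -0.9123],
       [ 0.6702, -0.619 , -0.4094]]), 't': array([0.2323, 0.2817, 0.8413])}
board 0.56 [208.712 247.002]
blank 0.8 [188.72  254.814]
blank_near_end 0.57 [186.088 254.31 ]
blank_near_end 0.37 [214.984 241.584]
clamp_handle 0.69 [237.104 198.786]
clamp_bar 0.79 [221.088 199.584]
handle_grip 0.47 [235.088 199.08 ]
handle_pivot 0.64 [208.488 245.91 ]
handle_pivot 0.29 [228.2   308.112]
groove 0.6 [208.992 241.5  ]
stop 0.97 [211.68  244.986]
top {'vertical_fov': 55.73280234288124, 'cx': 278.1402226942047, 'cy': 212.3036833274553, 'R': array([[-0.0175, -0.9998,  0.0046],
       [-0.9976,  0.0171, -0.0667],
       [ 0.0666, -0.0058, -0.9978]]), 't': array([-0.1083,  0.4669,  0.9746])}
blank 0.82 [197.4   185.304]
blank_near_end 0.75 [198.912 183.708]
clamp_handle 0.62 [283.08  145.488]
clamp_bar 0.67 [282.688 148.806]
clamp_bar 0.55 [256.2   148.008]
handle_grip 0.67 [149.016 261.408]
handle_grip 0.64 [285.488 147.714]
handle_pivot 0.8 [237.216 164.808]
groove 0.82 [235.088 164.514]
stop 0.68 [241.416 163.506]
```

Run:
```python
import cv2
a=cv2.imread("pics/top0.png");b=cv2.imread("pics/scene0.png")
cv2.imwrite("pics/a.png",cv2.resize(a[90:270,140:380],None,fx=3.3,fy=3.3,interpolation=2))
cv2.imwrite("pics/b.png",cv2.resize(b[150:330,120:360],None,fx=3.3,fy=3.3,interpolation=2))
```

```text
(no output)
```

View pics/a.png

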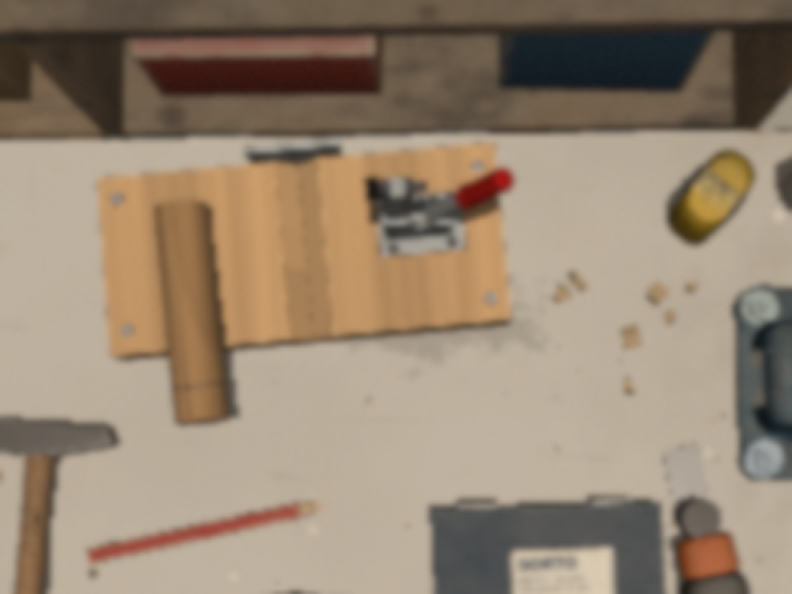

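View pics/b.png

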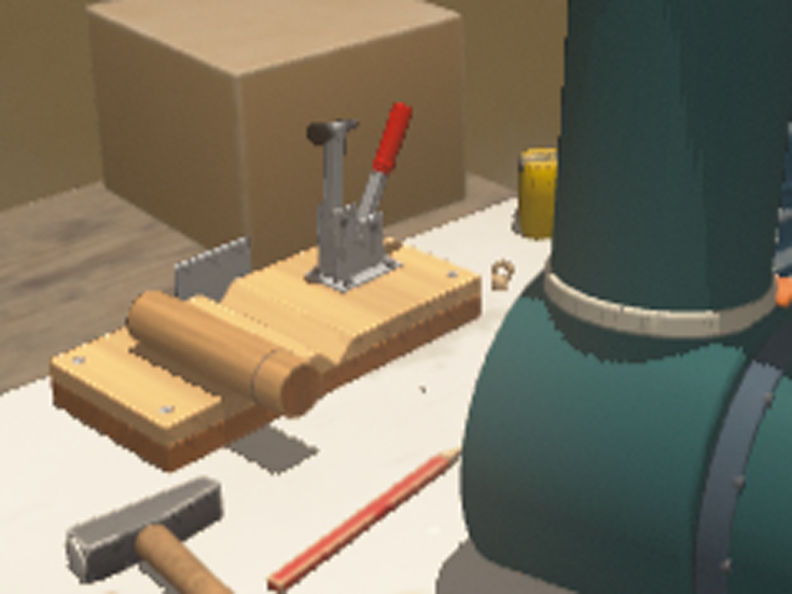

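View pics/top0.png

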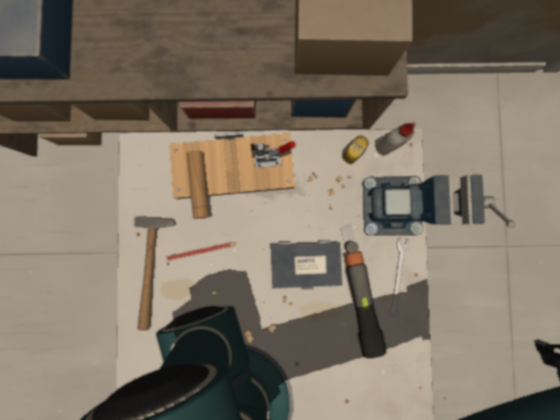

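```bash
cat > h.py <<'E'
import numpy as np,cv2
from rig import ctrl,imaging
from scipy.optimize import least_squares
np.set_printoptions(precision=4,suppress=True)
C={n:imaging.camera_info(n) for n in("scene","top")}
def proj(n,X):
    c=C[n];f=210/np.tan(np.radians(c["vertical_fov"]/2));p=np.atleast_2d(X)@np.array(c["R"]).T+c["t"]
    return p[:,:2]/p[:,2:]*f+[c["cx"],c["cy"]]
def back(n,uv,z):
    c=C[n];f=210/np.tan(np.radians(c["vertical_fov"]/2));R=np.array(c["R"])
    o=-R.T@c["t"];d=((np.atleast_2d(uv)-[c["cx"],c["cy"]])/f);d=np.c_[d,np.ones(len(d))]@R
    return o+d*((z-o[2])/d[:,2])[:,None]
def tri(a,b):
    return least_squares(lambda X:np.r_[(proj("top",X)-a)[0],(proj("scene",X)-b)[0]],[.7,.1,.05])
A=lambda p:np.array(p)/3.3+[140,90]
B=lambda p:np.array(p)/3.3+[120,150]
E
python3 - <<'E'
from h import *
ct=A([(98,178),(495,145),(510,320),(113,355)]); m=np.array([(67.5,150),(67.5,-150),(-67.5,-150),(-67.5,150)])/1e3
cs=B([(52,362),(168,442),(481,283)]); ms=m[[0,3,2]]
def W(p,q,z): c,s=np.cos(p[2]),np.sin(p[2]); return np.c_[q@np.array([[c,s],[-s,c]])+p[:2],np.full(len(q),z)]
for mode in (1,0):
  f=lambda p:np.r_[(proj("top",W(p,m,p[3]))-ct).ravel(),mode*(proj("scene",W(p,ms,p[3]))-cs).ravel(),1e3*(1-mode)*(p[3]-.036)]
  r=least_squares(f,[.7,.1,0,.036]);print(r.x,r.fun)
p=r.x
print("pivot",W(p,np.array([[.01,-.1]]),.074),"grip",W(p,np.array([[.01,-.14]]),.143))
print("red top/scene px pred",proj("top",W(p,np.array([[.01,-.14]]),.143))[0],proj("scene",W(p,np.array([[.01,-.14]]),.143))[0],"seen",A((485,190)),B((393,138)))
print("saw", tri(A((201,385)),B((268,362))).x)
for n in("top","scene"):
  imaging.capture(n)
  t=imaging.trace(n,"blank")[0];mk=t["region"];print(n,t["score"],mk.sum())
  v,u=np.nonzero(mk);print(cv2.boxPoints(cv2.minAreaRect(np.c_[u,v].astype(np.float32))))
print("axis from top", back("top",A([(184,204),(203,420),(186,206),(201,385)]),.06))
print("near face scene",back("scene",B([(300,388)]),.056))
E
```

```text
[ 0.5826 -0.0045  0.0712  0.0278] [ 0.2782  0.0018 -0.0052 -0.3579  0.3871  0.1215 -0.4057  0.1415 -0.5653
  1.7696 -0.2847 -1.5326  0.8239  0.073  -0.    ]
[ 0.5811 -0.0052  0.0705  0.0358] [-0.2807 -0.2036  0.4291 -0.5725  0.8317  0.3516 -0.9725  0.3838 -0.
 -0.      0.     -0.      0.     -0.     -0.2021]
pivot [[ 0.5981 -0.1043  0.074 ]] grip [[ 0.6009 -0.1442  0.143 ]]
red top/scene px pred [289.9828 146.4922] [241.7755 187.3497] seen [286.9697 147.5758] [239.0909 191.8182]
saw [0.4809 0.0699 0.0651]
top 0.97 1127
[[185.4697 151.4315]
 [203.0247 149.7596]
 [209.4742 217.4787]
 [191.9191 219.1506]]
scene 0.69 1146
[[154.6 250.8]
 [163.4 233.2]
 [219.8 261.4]
 [211.  279. ]]
axis from top [[0.6111 0.0794 0.06  ]
 [0.4533 0.0663 0.06  ]
 [0.6096 0.078  0.06  ]
 [0.4786 0.0676 0.06  ]]
near face scene [[0.4553 0.0678 0.056 ]]
```

Request:
{"op": "arm_command", "data": {
  "deltas": "1 26 -29 -20 0 0 0;1 53 -59 -20 0 0 0;1 79 -88 -20 0 0 0;1 106 -118 -20 0 0 0;1 132 -147 -20 0 0 0"
}}

```text
time_s: 1.62
position: [0.2893, -0.4594, 0.2513]
tcp_rot: [[0.951, 0.309, 0.0], [0.309, -0.951, -0.0], [0.0, 0.0, -1.0]]
force: [0.6, -0.1, 0.1]
width: 0.999
gripper_force: 0.0
```

Request:
{"op": "arm_command", "data": {
  "deltas": "1 26 -29 0 0 0 0;1 53 -59 0 0 0 0;1 79 -88 0 0 0 0;1 106 -118 0 0 0 0;1 132 -147 0 0 0 0"
}}

```text
time_s: 2.03
position: [0.3692, -0.2787, 0.2516]
tcp_rot: [[0.951, 0.309, 0.001], [0.309, -0.951, -0.0], [0.001, 0.001, -1.0]]
force: [0.4, 0.5, -0.4]
width: 1.0
gripper_force: 0.0
```

Request:
{"op": "arm_command", "data": {
  "deltas": "1 26 -29 0 0 0 0;1 53 -59 0 0 0 0;1 79 -88 0 0 0 0;1 106 -118 0 0 0 0;1 132 -147 0 0 0 0"
}}

```text
time_s: 2.45
position: [0.4493, -0.0978, 0.2517]
tcp_rot: [[0.951, 0.31, 0.001], [0.31, -0.951, -0.0], [0.001, 0.0, -1.0]]
force: [0.8, -1.0, 0.3]
width: 1.002
gripper_force: 0.0
```

Request:
{"op": "arm_command", "data": {
  "deltas": "0.5 26 -29 0 0 0 0;0.5 53 -59 0 0 0 0;0.5 79 -88 0 0 0 0;0.5 106 -118 0 0 0 0;0.5 132 -147 0 0 0 0"
}}

```text
time_s: 2.87
position: [0.5294, 0.083, 0.2516]
tcp_rot: [[0.951, 0.31, 0.001], [0.31, -0.951, 0.0], [0.001, 0.0, -1.0]]
force: [1.5, 0.1, 0.3]
width: 0.503
gripper_force: 0.0
```

Request:
{"op": "arm_command", "data": {
  "deltas": "0.5 0 0 0 0 0 -0.12;0.5 0 0 0 0 0 -0.24;0.5 0 0 0 0 0 -0.36;0.5 0 0 0 0 0 -0.48;0.5 0 0 0 0 0 -0.6"
}}

```text
time_s: 3.28
position: [0.529, 0.0809, 0.2513]
tcp_rot: [[0.605, 0.796, 0.0], [0.796, -0.605, 0.0], [0.0, 0.0, -1.0]]
force: [0.1, 0.5, 0.1]
width: 0.503
gripper_force: 0.0
```

Request:
{"op": "arm_command", "data": {
  "deltas": "0.5 0 0 0 0 0 -0.12;0.5 0 0 0 0 0 -0.24;0.5 0 0 0 0 0 -0.36;0.5 0 0 0 0 0 -0.48;0.5 0 0 0 0 0 -0.6"
}}

```text
time_s: 3.7
position: [0.529, 0.0808, 0.2514]
tcp_rot: [[0.05, 0.999, 0.0], [0.999, -0.05, 0.0], [0.0, 0.0, -1.0]]
force: [0.1, -0.0, 0.6]
width: 0.501
gripper_force: 0.0
```

Request:
{"op": "arm_command", "data": {
  "deltas": "0.5 0 0 30 0 0 -0.12;0.5 0 0 60 0 0 -0.12;0.5 0 0 100 0 0 -0.12;0.5 0 0 135 0 0 -0.12;0.5 0 0 155 0 0 -0.12"
}}

```text
time_s: 4.12
position: [0.5274, 0.0806, 0.0923]
tcp_rot: [[-0.064, 0.998, -0.003], [0.998, 0.064, -0.0], [-0.0, -0.003, -1.0]]
force: [-0.6, -0.2, -1.1]
width: 0.501
gripper_force: 0.0
```

```bash
cat >> h.py <<'E'
P=np.array([.5815,-.005]);T=.0708;U=np.array([np.cos(T),np.sin(T)]);V=np.array([-U[1],U[0]])
def bf(X): d=np.asarray(X)[:2]-P; return np.round(1e3*np.r_[d@U,d@V],1)
def st():
    s=ctrl.observe();print("t",round(s["time_s"],2),"tcp board mm",bf(s["position"]),"z",round(1e3*s["position"][2],1),"F",s["force"],"yaw",np.arctan2(s["tcp_rot"][1,1],s["tcp_rot"][0,1]),"w",round(s["width"],2))
def bl(z=.056,cams=("top","scene")):
    for n in cams:
        imaging.capture(n)
        for t in imaging.trace(n,"blank")[:1]:
            v,u=np.nonzero(t["region"]);b=cv2.boxPoints(cv2.minAreaRect(np.c_[u,v].astype(np.float32)))
            e=[np.linalg.norm(b[i]-b[(i+1)%4]) for i in range(4)];i=int(np.argmin(e[:2]))
            q=[(b[i]+b[i+1])/2,(b[(i+2)%4]+b[(i+3)%4])/2]
            w=back(n,q,z);print(n,round(t["score"],2),len(u),"ends board",bf(w[0]),bf(w[1]),"mid",bf(w.mean(0)))
def crop(n,x0,y0,name,f=3.3):
    im=imaging.capture(n);cv2.imwrite(f"pics/{name}.png",cv2.resize(im[y0:y0+180,x0:x0+240,::-1],None,fx=f,fy=f,interpolation=2))
E
python3 -c "
from h import *
st();bl();crop('scene',100,130,'c')"
```

```text
t 4.12 tcp board mm [-47.9  89.2] z 92.3 F [-0.6134 -0.234  -1.0508] yaw 0.06397045281101008 w 0.5
top 0.64 22 ends board [-89.8  62.9] [-120.9   65.3] mid [-105.4   64.1]
scene 0.93 1121 ends board [60.1 85.6] [-138.7   82.3] mid [-39.3  83.9]
```

View pics/c.png

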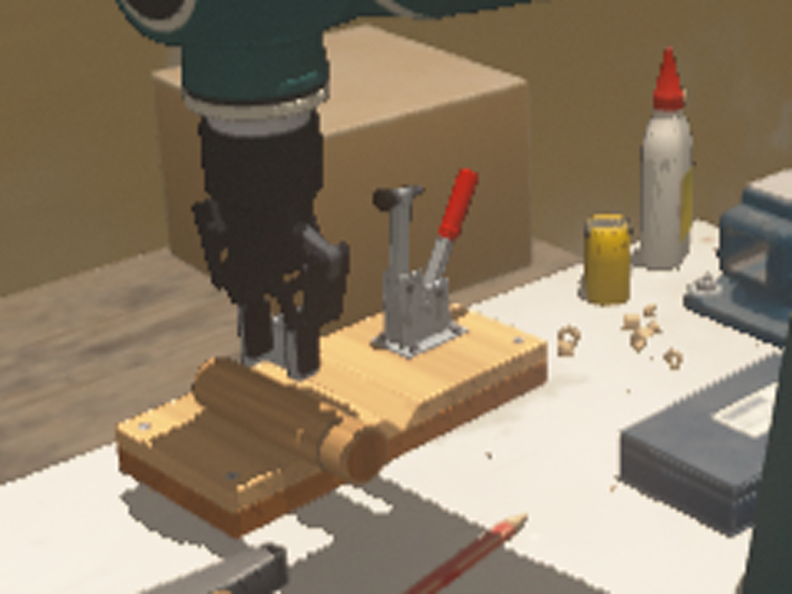

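Request:
{"op": "arm_command", "data": {
  "deltas": "0.5 0 0 10 0 0 0;0.5 0 0 14 0 0 0;0.5 0 0 15 0 0 0;0.5 0 0 16 0 0 0;0.5 0 0 16 0 0 0"
}}

```text
time_s: 4.78
position: [0.529, 0.0807, 0.0803]
tcp_rot: [[-0.064, 0.998, 0.0], [0.998, 0.064, -0.0], [-0.0, 0.0, -1.0]]
force: [-0.7, 0.2, 0.5]
width: 0.5
gripper_force: 0.0
```

```bash
python3 -c "
from h import *
st();print(proj('scene',ctrl.observe()['position']))"
```

```text
t 4.78 tcp board mm [-46.3  89.2] z 80.3 F [-0.6745  0.2091  0.478 ] yaw 0.06399082693894993 w 0.5
[[185.5005 247.8539]]
```

Request:
{"op": "arm_command", "data": {
  "deltas": "0.5 0 0 2 0 0 0;0.5 0 0 4 0 0 0;0.5 0 0 5 0 0 0;0.5 0 0 6 0 0 0;0.5 0 0 6 0 0 0"
}}

```text
time_s: 5.2
position: [0.529, 0.0807, 0.0742]
tcp_rot: [[-0.064, 0.998, -0.0], [0.998, 0.064, 0.0], [0.0, -0.0, -1.0]]
force: [0.7, 0.0, -0.2]
width: 0.504
gripper_force: 0.0
```

Request:
{"op": "arm_command", "data": {
  "deltas": "0.5 0 0 1 0 0 0;0.5 0 0 2 0 0 0;0.5 0 0 2 0 0 0"
}}

```text
time_s: 5.45
position: [0.5292, 0.0808, 0.0738]
tcp_rot: [[-0.064, 0.998, 0.001], [0.998, 0.064, 0.0], [-0.0, 0.001, -1.0]]
force: [-7.9, -1.0, 16.6]
width: 0.499
gripper_force: 8.1
```

Request:
{"op": "arm_command", "data": {
  "deltas": "0.5 -4 0 -1 0 0 0;0.5 -11 0 -1 0 0 0;0.5 -19 0 -1 0 0 0;0.5 -26 0 -1 0 0 0;0.5 -30 0 -1 0 0 0"
}}

```text
time_s: 5.87
position: [0.5315, 0.05, 0.0738]
tcp_rot: [[-0.064, 0.998, 0.001], [0.998, 0.064, -0.0], [-0.0, 0.001, -1.0]]
force: [2.7, 0.2, 2.7]
width: 0.501
gripper_force: 1.6
```

```bash
python3 -c "
from h import *
st();bl(cams=('scene',))"
```

```text
t 5.87 tcp board mm [-46.   58.4] z 73.8 F [2.6676 0.1802 2.6829] yaw 0.06363259972676656 w 0.5
scene 0.72 1026 ends board [57.3 70.6] [-134.8   68.8] mid [-38.7  69.7]
```

Request:
{"op": "arm_command", "data": {
  "deltas": "0.5 0 0 -8 0 0 0;0.5 9 0 -8 0 0 0;0.5 18 0 -8 0 0 0;0.5 18 0 -2 0 0 0;0.5 18 0 0.5 0 0 0"
}}

```text
time_s: 6.38
position: [0.53, 0.0699, 0.0732]
tcp_rot: [[-0.065, 0.998, 0.001], [0.998, 0.065, 0.0], [0.0, 0.001, -1.0]]
force: [-12.6, 2.4, 39.2]
width: 0.502
gripper_force: 19.9
```

Request:
{"op": "arm_command", "data": {
  "deltas": "0.5 -5 0 0 0 0 0;0.5 -14 0 0 0 0 0;0.5 -23 0 0 0 0 0;0.5 -30 0 0 0 0 0;0.5 -34 0 0 0 0 0"
}}

```text
time_s: 6.8
position: [0.5328, 0.0346, 0.0737]
tcp_rot: [[-0.064, 0.998, 0.002], [0.998, 0.064, -0.0], [-0.0, 0.002, -1.0]]
force: [2.0, 0.7, 12.4]
width: 0.502
gripper_force: 5.6
```

```bash
python3 -c "
from h import *
st();bl(cams=('scene',))"
```

```text
t 6.8 tcp board mm [-45.8  42.9] z 73.7 F [ 1.9875  0.7244 12.3656] yaw 0.06435735142365064 w 0.5
scene 0.88 1008 ends board [57.7 55.6] [-135.7   49. ] mid [-39.   52.3]
```

Request:
{"op": "arm_command", "data": {
  "deltas": "0.5 0 0 -8 0 0 0;0.5 9 0 -8 0 0 0;0.5 17 0 -8 0 0 0;0.5 17 0 -2 0 0 0;0.5 17 0 0 0 0 0"
}}

```text
time_s: 7.32
position: [0.5311, 0.0528, 0.0731]
tcp_rot: [[-0.065, 0.998, 0.001], [0.998, 0.065, 0.0], [0.0, 0.001, -1.0]]
force: [-11.3, 1.5, 34.6]
width: 0.499
gripper_force: 17.0
```

Request:
{"op": "arm_command", "data": {
  "deltas": "0.5 -5 0 0 0 0 0;0.5 -14 0 0 0 0 0;0.5 -23 0 0 0 0 0;0.5 -30 0 0 0 0 0;0.5 -34 0 0 0 0 0"
}}

```text
time_s: 7.73
position: [0.534, 0.0176, 0.0737]
tcp_rot: [[-0.064, 0.998, 0.003], [0.998, 0.064, -0.0], [-0.0, 0.003, -1.0]]
force: [1.3, -1.2, 13.8]
width: 0.499
gripper_force: 6.5
```

Request:
{"op": "arm_command", "data": {
  "deltas": "0.5 0 0 -20 0 0 0;0.5 18 0 -20 0 0 0;0.5 18 0 -20 0 0 0"
}}

```text
time_s: 7.98
position: [0.5318, 0.0374, 0.0927]
tcp_rot: [[-0.065, 0.998, 0.0], [0.998, 0.065, 0.001], [0.001, 0.0, -1.0]]
force: [0.7, 0.7, -0.4]
width: 0.499
gripper_force: 0.0
```

```bash
python3 -c "
from h import *
st();bl(cams=('scene',));crop('scene',100,130,'d')"
```

```text
t 7.98 tcp board mm [-46.6  45.8] z 92.7 F [ 0.6925  0.7394 -0.4266] yaw 0.064579263482919 w 0.5
scene 0.97 1077 ends board [60.9 34.8] [-135.3   30.1] mid [-37.2  32.4]
```

View pics/d.png

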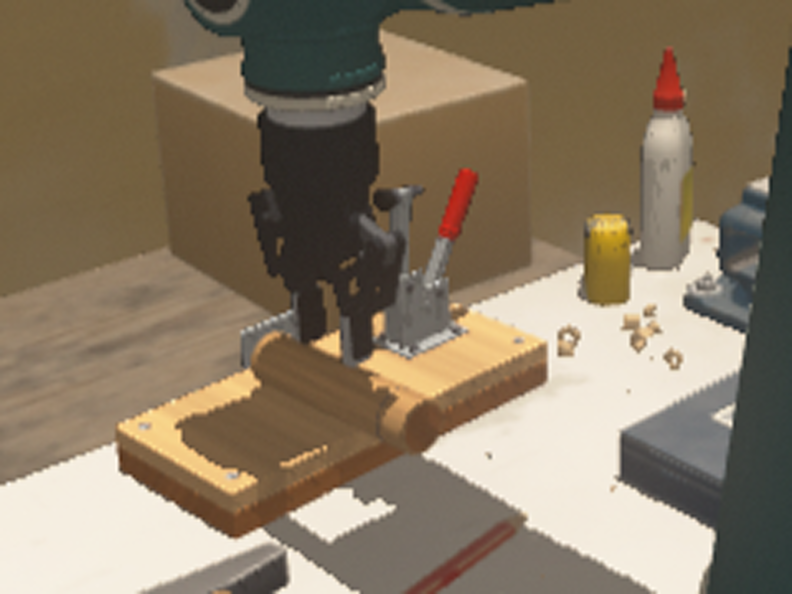

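Request:
{"op": "arm_command", "data": {
  "deltas": "0.5 -6 0 8 0 0 0;0.5 -6 0 17 0 0 0;0.5 -6 0 20 0 0 0;0.5 -12 0 20 0 0 0;0.5 -20 0 20 0 0 0"
}}

```text
time_s: 8.55
position: [0.5336, 0.0156, 0.0738]
tcp_rot: [[-0.064, 0.998, 0.001], [0.998, 0.064, -0.0], [-0.0, 0.001, -1.0]]
force: [-5.1, -0.3, 20.5]
width: 0.501
gripper_force: 10.4
```

Request:
{"op": "arm_command", "data": {
  "deltas": "0.5 -8 0 0 0 0 0;0.5 -16 0 0 0 0 0;0.5 -20 0 0 0 0 0;0.5 -20 0 0 0 0 0;0.5 -20 0 0 0 0 0"
}}

```text
time_s: 8.97
position: [0.535, -0.005, 0.0728]
tcp_rot: [[-0.063, 0.998, 0.002], [0.998, 0.063, -0.001], [-0.001, 0.002, -1.0]]
force: [0.9, -1.2, 10.3]
width: 0.501
gripper_force: 5.1
```

```bash
python3 -c "
from h import *
st();bl(cams=('scene',))"
```

```text
t 8.97 tcp board mm [-46.4   3.3] z 72.8 F [ 0.9015 -1.1652 10.3454] yaw 0.06299951404076287 w 0.5
scene 0.73 979 ends board [56.7 16.8] [-134.6   14.8] mid [-38.9  15.8]
```

Request:
{"op": "arm_command", "data": {
  "deltas": "0.5 0 0 -8 0 0 0;0.5 9 0 -8 0 0 0;0.5 18 0 -8 0 0 0;0.5 18 0 -2 0 0 0;0.5 18 0 0 0 0 0"
}}

```text
time_s: 9.48
position: [0.5327, 0.0146, 0.0714]
tcp_rot: [[-0.065, 0.998, -0.001], [0.998, 0.065, 0.0], [0.0, -0.001, -1.0]]
force: [0.7, -0.1, -1.4]
width: 0.5
gripper_force: 0.0
```

Request:
{"op": "arm_command", "data": {
  "deltas": "0.5 -4 0 0 0 0 0;0.5 -9 0 0.5 0 0 0;0.5 -13 0 1 0 0 0;0.5 -18 0 1 0 0 0;0.5 -20 0 1 0 0 0"
}}

```text
time_s: 9.9
position: [0.5346, -0.007, 0.0718]
tcp_rot: [[-0.063, 0.998, 0.0], [0.998, 0.063, -0.0], [-0.0, 0.0, -1.0]]
force: [0.3, 0.3, 0.2]
width: 0.499
gripper_force: 0.0
```

Request:
{"op": "arm_command", "data": {
  "deltas": "0.5 0 0 -20 0 0 0;0.5 40 0 -40 0 0 0;0.5 80 0 -60 0 0 0;0.5 100 0 -60 0 0 0;0.5 100 0 -60 0 0 0"
}}

```text
time_s: 10.32
position: [0.5285, 0.097, 0.1337]
tcp_rot: [[-0.066, 0.998, 0.003], [0.998, 0.066, 0.001], [0.001, 0.003, -1.0]]
force: [0.5, -0.4, 0.3]
width: 0.498
gripper_force: 0.0
```

```bash
python3 -c "
from h import *
st();bl(z=.048);crop('scene',100,130,'e')"
```

```text
t 10.32 tcp board mm [-45.7 105.5] z 133.7 F [ 0.4506 -0.4115  0.3181] yaw 0.06619843575686762 w 0.5
top 0.95 1072 ends board [39.8 -1. ] [-121.8    0.6] mid [-41.   -0.2]
scene 0.55 972 ends board [60.9  0.7] [-134.     0.5] mid [-36.6   0.6]
```

View pics/e.png

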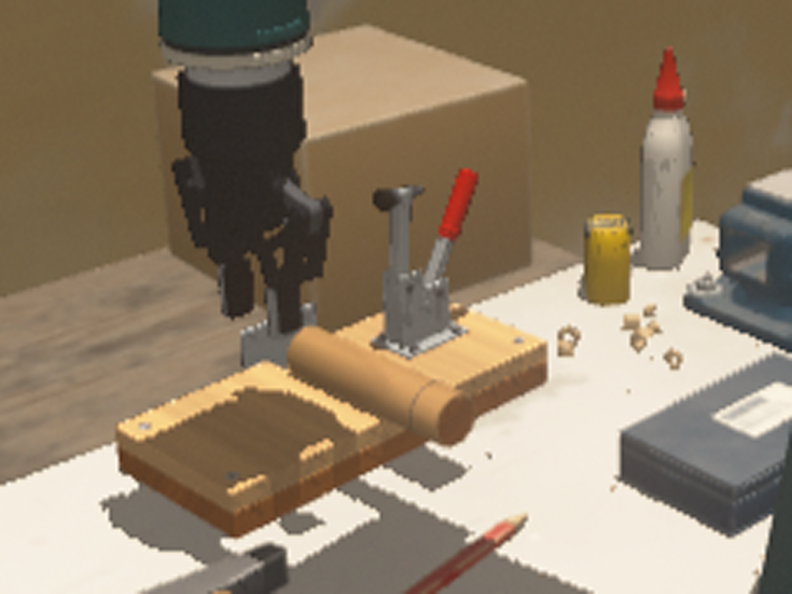

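Request:
{"op": "arm_command", "data": {
  "deltas": "0 -26 -30 0 0 0 0;0 -52 -60 0 0 0 0;0 -79 -90 0 0 0 0;0 -105 -119 0 0 0 0;0 -105 -119 0 0 0 0"
}}

```text
time_s: 10.98
position: [0.4129, -0.0224, 0.1316]
tcp_rot: [[-0.06, 0.998, -0.0], [0.998, 0.06, -0.001], [-0.001, -0.0, -1.0]]
force: [0.7, 1.3, 0.5]
width: 0.003
gripper_force: 0.0
```

Request:
{"op": "arm_command", "data": {
  "deltas": "0 0 0 35 0 0 0;0 0 0 65 0 0 0;0 0 0 85 0 0 0;0 0 0 92 0 0 0;0 0 0 92 0 0 0"
}}

```text
time_s: 11.4
position: [0.4152, -0.019, 0.0382]
tcp_rot: [[-0.063, 0.998, -0.003], [0.998, 0.063, 0.0], [0.001, -0.003, -1.0]]
force: [0.0, -0.3, -0.0]
width: 0.003
gripper_force: 0.0
```

```bash
python3 -c "
from h import *
st();bl(z=.048)"
```

```text
t 11.4 tcp board mm [-166.9   -2.2] z 38.2 F [ 0.0102 -0.2837 -0.0478] yaw 0.06305180437194376 w 0.0
top 0.9 925 ends board [41.2 -0.8] [-95.5   1.7] mid [-27.2   0.5]
scene 0.87 1016 ends board [59.   4.8] [-134.    -1.5] mid [-37.5   1.6]
```

Request:
{"op": "arm_command", "data": {
  "deltas": "0 1 14 0 0 0 -0.007;0 2 25 0 0 0 -0.007;0 2 32 0 0 0 -0.007;0 2 39 0 0 0 -0.007;0 2 46 0 0 0 -0.007"
}}

```text
time_s: 12.02
position: [0.4623, -0.0137, 0.0404]
tcp_rot: [[-0.071, 0.997, -0.0], [0.997, 0.071, -0.0], [-0.0, -0.0, -1.0]]
force: [-6.1, -0.5, 5.0]
width: -0.001
gripper_force: 3.4
```

Request:
{"op": "arm_command", "data": {
  "deltas": "0 0 2 0 0 0 0;0 0 4 0 0 0 0;0 0 6 0 0 0 0;0 0 8 0 0 0 0;0 0 8 0 0 0 0"
}}

```text
time_s: 12.43
position: [0.4698, -0.0132, 0.04]
tcp_rot: [[-0.071, 0.997, -0.0], [0.997, 0.071, -0.0], [-0.0, -0.0, -1.0]]
force: [0.2, 1.0, 1.1]
width: 0.002
gripper_force: 0.1
```

```bash
python3 -c "
from h import *
st();bl(z=.048)"
```

```text
t 12.43 tcp board mm [-112.    -0.3] z 40.0 F [0.2215 1.0234 1.0574] yaw 0.07100163572799274 w 0.0
top 0.96 562 ends board [66.2 -1.1] [-17.6  -0.2] mid [24.3 -0.7]
scene 0.86 848 ends board [84.9 -1.2] [-103.8    3.1] mid [-9.5  1. ]
```

Request:
{"op": "arm_command", "data": {
  "deltas": "0 0 1 0 0 0 0;0 0 2 0 0 0 0;0 0 3 0 0 0 0;0 0 4 0 0 0 0;0 0 4 0 0 0 0"
}}

```text
time_s: 13.05
position: [0.474, -0.0129, 0.0398]
tcp_rot: [[-0.071, 0.997, 0.0], [0.997, 0.071, 0.0], [0.0, 0.0, -1.0]]
force: [-2.4, -0.8, 1.5]
width: 0.004
gripper_force: 0.7
```

Request:
{"op": "arm_command", "data": {
  "deltas": "0 0 0.7 0 0 0 0;0 0 1.4 0 0 0 0;0 0 2 0 0 0 0;0 0 2 0 0 0 0"
}}

```text
time_s: 13.38
position: [0.476, -0.0127, 0.0398]
tcp_rot: [[-0.071, 0.997, 0.0], [0.997, 0.071, 0.0], [0.0, 0.0, -1.0]]
force: [-2.4, -0.2, 0.8]
width: -0.001
gripper_force: 0.9
```

```bash
python3 -c "
from h import *
st();bl(z=.048)"
```

```text
t 13.38 tcp board mm [-105.8   -0.3] z 39.8 F [-2.3916 -0.2471  0.812 ] yaw 0.07096152728545523 w -0.0
top 0.73 544 ends board [71.4  2.8] [-10.    2.7] mid [30.7  2.8]
scene 0.7 845 ends board [91.4 -3.1] [-102.8    1.5] mid [-5.7 -0.8]
```

Request:
{"op": "arm_command", "data": {
  "deltas": "0 0 0.7 0 0 0 0;0 0 1.4 0 0 0 0;0 0 2 0 0 0 0;0 0 2 0 0 0 0"
}}

```text
time_s: 13.92
position: [0.478, -0.0126, 0.0398]
tcp_rot: [[-0.071, 0.997, 0.0], [0.997, 0.071, -0.0], [-0.0, 0.0, -1.0]]
force: [-2.6, 0.0, 1.2]
width: -0.003
gripper_force: 0.9
```

Request:
{"op": "arm_command", "data": {
  "deltas": "0 0 0.7 0 0 0 0;0 0 1.4 0 0 0 0;0 0 1.4 0 0 0 0"
}}

```text
time_s: 14.17
position: [0.4787, -0.0125, 0.0398]
tcp_rot: [[-0.071, 0.997, -0.002], [0.997, 0.071, -0.0], [0.0, -0.002, -1.0]]
force: [-9.8, -0.7, 5.8]
width: -0.002
gripper_force: 5.1
```

Request:
{"op": "arm_command", "data": {
  "deltas": "0 0 -10 0 0 0 0;0 0 -40 0 0 0 0;0 0 -50 -30 0 0 0;0 0 -50 -70 0 0 0;0 0 -50 -110 0 0 0"
}}

```text
time_s: 14.58
position: [0.4278, -0.016, 0.1506]
tcp_rot: [[-0.071, 0.997, -0.001], [0.997, 0.071, 0.0], [0.0, -0.001, -1.0]]
force: [1.3, 0.7, 0.7]
width: -0.003
gripper_force: 0.0
```

Request:
{"op": "arm_command", "data": {
  "deltas": "0 0 0 -40 0 0 0;0 -20 0 -70 0 0 0;0 -60 0 -75 0 0 0;0 -100 0 -75 0 0 0;0 -110 0 -75 0 0 0"
}}

```text
time_s: 15.0
position: [0.4369, -0.1295, 0.2254]
tcp_rot: [[-0.069, 0.998, 0.002], [0.998, 0.069, -0.002], [-0.002, 0.002, -1.0]]
force: [-0.8, -0.7, -1.2]
width: 0.0
gripper_force: 0.0
```

```bash
python3 -c "
from h import *
st();bl(z=.048);crop('top',140,90,'f')
for z in(0,.1): print(back('top',[(240,131),(240,100)],z))"
```

```text
t 15.0 tcp board mm [-153. -114.] z 225.4 F [-0.8456 -0.7112 -1.2243] yaw 0.06904265264645673 w 0.0
top 0.9 688 ends board [70.3  1. ] [-59.2   0.8] mid [5.6 0.9]
scene 0.68 920 ends board [90.5  0.2] [-105.1    0.9] mid [-7.3  0.5]
[[ 0.6769 -0.0222  0.    ]
 [ 0.7582 -0.0231  0.    ]]
[[ 0.6492 -0.031   0.1   ]
 [ 0.7224 -0.0318  0.1   ]]
```

View pics/f.png

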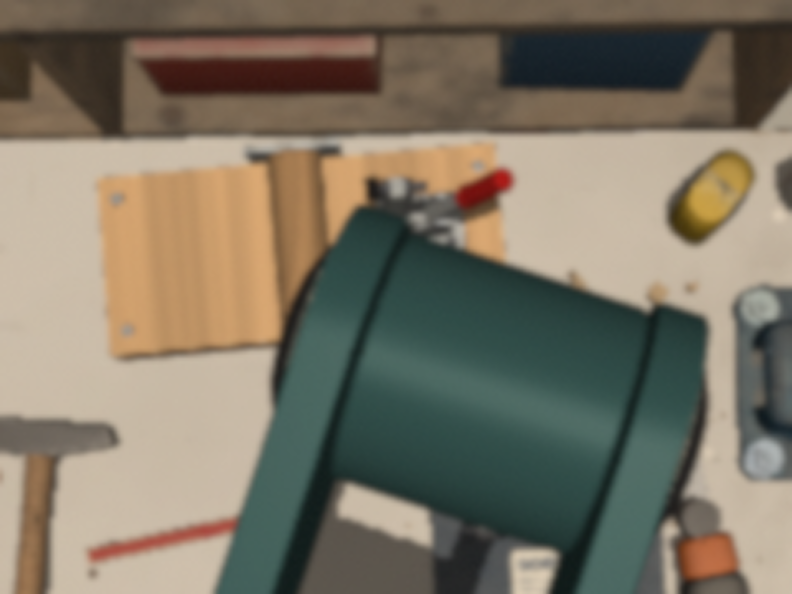

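Request:
{"op": "arm_command", "data": {
  "deltas": "0 3 40 0 0 0 0;0 4 80 0 0 0 0;0 4 120 0 0 0 0;0 4 158 0 0 0 0;0 4 158 0 0 0 0"
}}

```text
time_s: 15.67
position: [0.5987, -0.1082, 0.2219]
tcp_rot: [[-0.074, 0.997, -0.003], [0.997, 0.074, 0.001], [0.001, -0.003, -1.0]]
force: [0.8, -0.8, -0.1]
width: 0.003
gripper_force: 0.0
```

Request:
{"op": "arm_command", "data": {
  "deltas": "0 0 0 30 0 0 0;0 0 0 60 0 0 0;0 0 0 78 0 0 0;0 0 0 78 0 0 0"
}}

```text
time_s: 16.0
position: [0.5927, -0.1089, 0.1425]
tcp_rot: [[-0.072, 0.997, -0.006], [0.997, 0.072, 0.001], [0.002, -0.006, -1.0]]
force: [-1.4, 0.0, -2.1]
width: 0.003
gripper_force: 0.4
```

```bash
python3 -c "
from h import *
st();crop('scene',120,110,'g')"
```

```text
t 16.0 tcp board mm [   3.8 -104.4] z 142.5 F [-1.411   0.0454 -2.0854] yaw 0.07254851249723926 w 0.0
```

View pics/g.png

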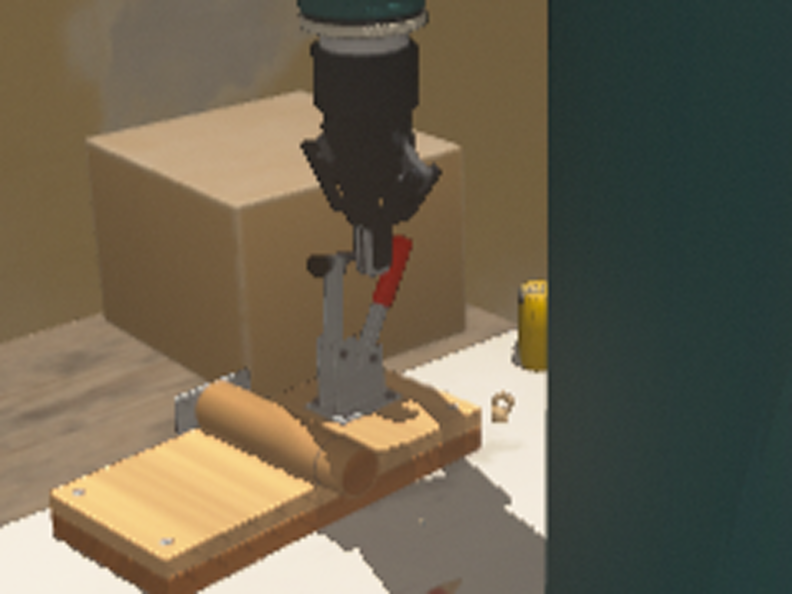

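Request:
{"op": "arm_command", "data": {
  "deltas": "0 -8 2 0 0 0 0;0 -16 3 0 0 0 0;0 -21 3 2 0 0 0;0 -27 3 6 0 0 0;0 -33 3 10 0 0 0"
}}

```text
time_s: 16.47
position: [0.6006, -0.1442, 0.1381]
tcp_rot: [[-0.071, 0.997, 0.003], [0.997, 0.071, -0.001], [-0.001, 0.003, -1.0]]
force: [1.8, 1.7, 5.5]
width: -0.001
gripper_force: 2.4
```

Request:
{"op": "arm_command", "data": {
  "deltas": "0 -5 0 4 0 0 0;0 -10 0 10 0 0 0;0 -14 0 15 0 0 0;0 -18 0 21 0 0 0;0 -21 0 27 0 0 0"
}}

```text
time_s: 16.88
position: [0.6019, -0.1655, 0.1106]
tcp_rot: [[-0.07, 0.998, 0.002], [0.998, 0.07, -0.001], [-0.001, 0.002, -1.0]]
force: [0.2, 1.1, 4.4]
width: 0.005
gripper_force: 2.2
```

```bash
python3 -c "
from h import *
st();crop('scene',120,110,'h')"
```

```text
t 16.88 tcp board mm [   9.  -161.5] z 110.6 F [0.215  1.0978 4.3797] yaw 0.07038448971124124 w 0.0
```

View pics/h.png

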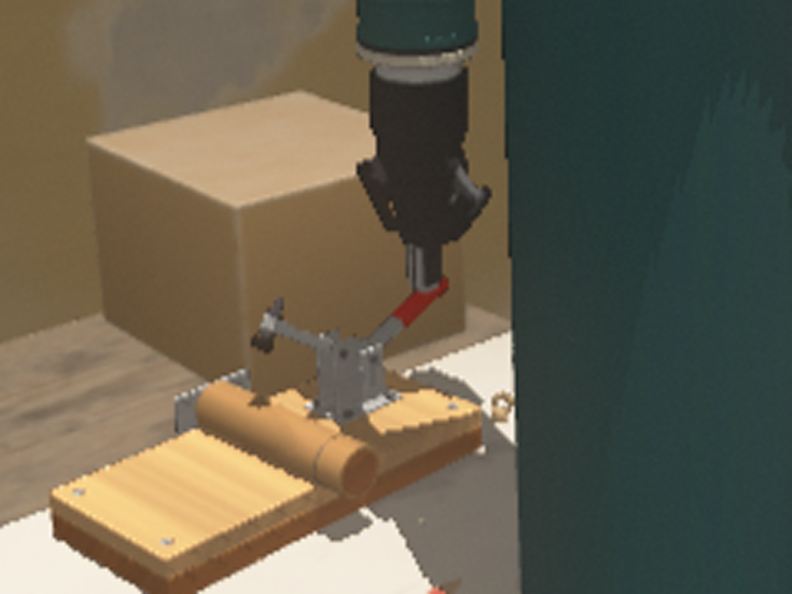

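Request:
{"op": "arm_command", "data": {
  "deltas": "0 -1 0 5 0 0 0;0 -2 0 10 0 0 0;0 -2 0 15 0 0 0;0 -2 0 20 0 0 0;0 -2 0 23 0 0 0"
}}

```text
time_s: 17.35
position: [0.6017, -0.167, 0.0872]
tcp_rot: [[-0.07, 0.998, 0.001], [0.998, 0.07, -0.001], [-0.001, 0.001, -1.0]]
force: [-0.1, -2.0, 5.1]
width: -0.001
gripper_force: 2.3
```

Request:
{"op": "arm_command", "data": {
  "deltas": "0 0 0 1 0 0 0;0 0 0 2 0 0 0;0 0 0 2 0 0 0"
}}

```text
time_s: 17.6
position: [0.6015, -0.1665, 0.0851]
tcp_rot: [[-0.071, 0.997, 0.0], [0.997, 0.071, -0.0], [-0.0, 0.0, -1.0]]
force: [1.0, -2.0, 3.3]
width: -0.001
gripper_force: 1.8
```

Request:
{"op": "arm_command", "data": {
  "deltas": "0 0 0 1 0 0 0;0 0 0 2 0 0 0;0 0 0 2 0 0 0"
}}

```text
time_s: 17.85
position: [0.6015, -0.1663, 0.0828]
tcp_rot: [[-0.071, 0.997, 0.0], [0.997, 0.071, -0.0], [-0.0, 0.0, -1.0]]
force: [0.6, -2.1, 5.0]
width: -0.001
gripper_force: 2.1
```

Request:
{"op": "arm_command", "data": {
  "deltas": "0 0 0 0.7 0 0 0;0 0 0 1.4 0 0 0;0 0 0 1.4 0 0 0"
}}

```text
time_s: 18.1
position: [0.6018, -0.1663, 0.0825]
tcp_rot: [[-0.071, 0.997, 0.001], [0.997, 0.071, -0.0], [-0.0, 0.001, -1.0]]
force: [-2.6, -2.3, 12.2]
width: -0.001
gripper_force: 6.2
```

Request:
{"op": "arm_command", "data": {
  "deltas": "0 0 0 0.4 0 0 0;0 0 0 0.6 0 0 0;0 0 0 0.6 0 0 0"
}}

```text
time_s: 18.35
position: [0.6018, -0.1663, 0.0823]
tcp_rot: [[-0.071, 0.997, 0.001], [0.997, 0.071, -0.0], [-0.0, 0.001, -1.0]]
force: [-5.1, -1.9, 16.4]
width: 0.001
gripper_force: 8.4
```

Request:
{"op": "arm_command", "data": {
  "deltas": "0 0 0 -20 0 0 0;0 0 0 -60 0 0 0;0 0 0 -100 0 0 0;0 0 -30 -130 0 0 0;0 0 -60 -130 0 0 0"
}}

```text
time_s: 18.77
position: [0.5428, -0.1704, 0.2166]
tcp_rot: [[-0.072, 0.997, 0.006], [0.997, 0.072, -0.001], [-0.002, 0.006, -1.0]]
force: [0.3, -0.3, 1.2]
width: 0.002
gripper_force: 0.0
```

```bash
python3 -c "
from h import *
st();crop('scene',120,110,'i');bl(z=.048)
"
```

```text
t 18.77 tcp board mm [ -50.4 -162.3] z 216.6 F [ 0.3051 -0.2767  1.1772] yaw 0.0722058036620456 w 0.0
top 0.93 910 ends board [72.8  1.3] [-91.9   0.4] mid [-9.5  0.9]
scene 0.77 897 ends board [89.8  3.2] [-101.5   -1. ] mid [-5.9  1.1]
```

View pics/i.png

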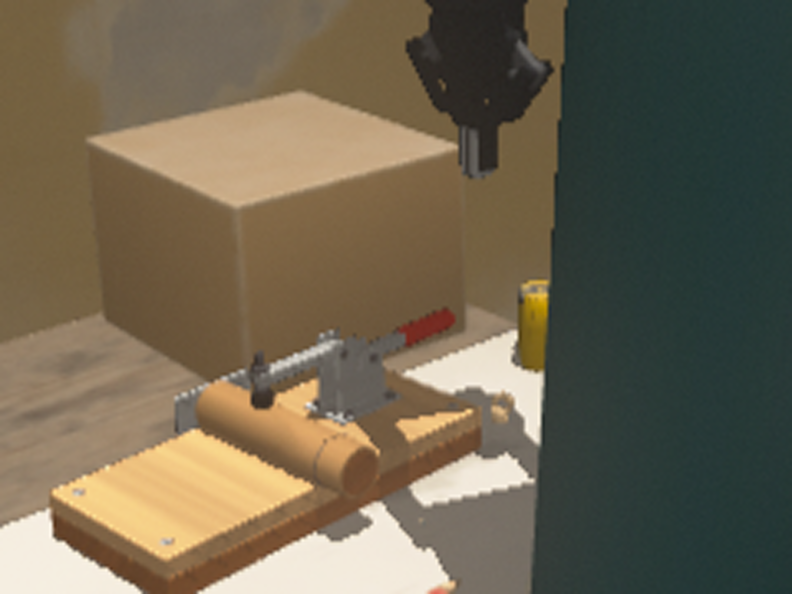

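Request:
{"op": "arm_command", "data": {
  "deltas": "0 0 0 0 0 0 0;0 0 0 0 0 0 0;0 0 0 0 0 0 0"
}}

```text
time_s: 19.27
position: [0.542, -0.1703, 0.21]
tcp_rot: [[-0.071, 0.997, -0.001], [0.997, 0.071, 0.001], [0.001, -0.001, -1.0]]
force: [-0.2, 0.7, -0.1]
width: -0.001
gripper_force: 0.0
```

```bash
python3 -c "
from rig import order
print(order.finish_job())"
```

```text
the job is handed in; nothing more can be done
None
```

I rolled the blank into the V-groove, pushed it until the force rose sharply at the stop, pressed the clamp handle level with the pad on the blank, and handed the job in at about 19 s; no verdict was returned.

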